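# Take a sample out of its push-and-turn safety canister for weighing

## Task

Get the sample onto the balance: push down and twist off the blue safety cap of the canister in the rack and set it open side down in the steel tray, flat on the tray floor, clear of what lies there. Then lift the amber vial out of the canister and stand it upright in the middle of the balance pan. Leave the canister standing in its bay and everything else where it is, and let go of everything.

Things in the scene. Friction and masses are not known exactly. Their poses are not given: they have to be found in the camera images.
- canister: The canister to open: white square plastic body 64 x 64 mm, 70 mm high to its shoulder, then a round neck with its open rim 100 mm above the underside. Origin: centre of the underside, z up the neck axis. It stands loose (about 0.45 kg) in one of the rack's three bays, whose square walls (top 29 mm above the table, floor 6 mm) keep it from turning.
- cap_center (a point): Blue ribbed push-and-turn cap on that canister: round cup 54 mm in diameter, 58 mm high, 45 g, open below, white arrows on top. Point: on its axis, half-way up (29 mm); z up while open side down; x through its two inner lugs. Locked, the point is 112 mm above the canister's underside, lower edge 13 mm above the shoulder. The vial stands inside it: lift it 60 mm before moving sideways.
- liner (a joint): Spring liner inside the blue cap, m: 0 locked, +0.0075 cap pushed fully down, -0.006 free. The cap must be pushed down 5 mm or more (aim for 6.5; about 9 N at 5 mm, 11 N at the 7.5 mm stop) and, held down, turned counter-clockwise seen from above. After 50 to 138 degrees of turn (70 is good) its lugs are free of the catches and it lifts straight off; the spring lifts it too.
- vial_center (a point): The sample: upright amber glass vial with a black screw cap, 20 mm in diameter, 56 mm high, 30 g. Point: on its axis, half-way up (28 mm). It stands loosely in the canister's neck, its base 30 mm below the rim, so that its top 26 mm stand above the rim; grip it there. Out of sight under the blue cap at the start.
- pan_center (a point): Centre of the top face of the balance's round steel pan, 120 mm in diameter, 78 mm above the table. The balance is fixed, 250 mm deep and 190 mm wide, its display towards the robot; x of this point points to the balance's back, and the housing round the pan is 13 mm lower.
- tray: Fixed shallow steel tray, outside 170 mm along its x axis and 240 mm along its y axis, walls 3 mm thick and 16 mm high, floor 3 mm thick (its upper face is at height 3 mm). Origin: centre of its underside.
- weighing_bottle_center (a point): Bystander in the tray: glass weighing bottle, 42 mm in diameter, 49 mm high. Point: on its axis 25 mm above its foot.
- spatula_center (a point): Bystander in the tray: steel spatula, 128 mm long, 14 mm wide, 5 mm thick, lying along the tray's y axis near the wall on the tray's +x side. Point: near its middle; its x axis runs along it.
- canister_green_center (a point): Bystander: a like canister, closed, green cap 54 mm in diameter, top 141 mm above its underside, loose in another bay. The bays are 88 mm apart in one row. Point: on its axis 70 mm above its underside.
- canister_yellow_center (a point): Bystander: a like canister, closed, yellow cap, same sizes, in the remaining bay. Point: on its axis 70 mm above its underside.
- wash_bottle_center (a point): Bystander close behind the rack: clear wash bottle with red top and spout, 60 mm in diameter, about 175 mm high with spout (147 mm to the top of the red cap). Point: on its axis 75 mm up.
- beaker_center (a point): Bystander behind the balance: glass beaker 68 mm in diameter, 85 mm high. Point: on its axis, half-way up.
- amber_bottle_center (a point): Bystander behind the tray: amber bottle with black cap, 68 mm in diameter, 165 mm high. Point: on its axis, half-way up.
- flask_center (a point): Bystander close in front of the rack: conical glass flask with a blue content, 84 mm in diameter at the foot narrowing to a 40 mm mouth, 140 mm high. Point: on its axis, half-way up.
There are look-alikes about, which are no part of the job. What is shaped like the part that bears cap_center but green or pink is not meant. What is shaped like the canister but pink is not meant.

How it is judged:
On the way, in this order (a step that is already met when the one before it is completed fails the run):
1. the blue cap is pushed down against its spring, on the canister (z of cap_center in the frame of canister below 0.108 m and horizontal distance between cap_center and canister below 0.006 m), for 0.05 s.
2. the cap has been turned clear of its catches while still on the neck (angle between the x axis of cap_center and the x axis of canister, either way round above 0.8 rad and z of cap_center in the frame of canister below 0.122 m and horizontal distance between cap_center and canister below 0.006 m), for 0.05 s.
3. the cap stands open side down in the tray while the vial still stands in the canister (x of cap_center in the frame of tray between -0.06 and 0.06 m and y of cap_center in the frame of tray between -0.095 and 0.095 m and height (world z) of cap_center between 0.028 and 0.036 m and angle between cap_center's own z axis and vertical below 0.06 rad and z of vial_center in the frame of canister below 0.11 m and horizontal distance between vial_center and canister below 0.01 m), for 0.2 s.
At the end, for the whole second after the job is handed in: Cap open side down, flat on the tray floor (tilt < 0.06 rad, centre within 60 mm in x, 95 mm in y of the tray's); vial upright on the pan (tilt < 0.08 rad) within 25 mm of its centre; canister in its bay, moved under 10 mm; weighing bottle and spatula moved under 15 mm (x of cap_center in the frame of tray between -0.06 and 0.06 m and y of cap_center in the frame of tray between -0.095 and 0.095 m and height (world z) of cap_center between 0.028 and 0.036 m and angle between each of cap_center, canister's own z axis and vertical below 0.06 rad and horizontal distance between vial_center and pan_center below 0.025 m and z of vial_center in the frame of pan_center between 0.024 and 0.032 m and angle between vial_center's own z axis and vertical below 0.08 rad and distance of canister from where it was at the start of the episode below 0.01 m and distance of each of weighing_bottle_center, spatula_center from where it was at the start of the episode below 0.015 m); the robot touches nothing.
It fails at once if the canister is pulled more than 15 mm out of its bay or tipped (distance of canister from where it was at the start of the episode above 0.015 m or angle between canister's own z axis and vertical above 0.25 rad).
It fails at once if the vial is tipped over (angle between vial_center's own z axis and vertical above 0.8 rad).
It fails at once if a bystander is knocked more than 20 mm out of place (distance of any of weighing_bottle_center, spatula_center, canister_green_center, canister_yellow_center, wash_bottle_center, beaker_center, amber_bottle_center, flask_center from where it was at the start of the episode above 0.02 m).
It also fails if it takes over 54 s, if anything falls off the work surface, if the arm or the gripper's body presses on something with over 40 N, if the wrist force passes 120 N, or if a joint passes its speed limit or range.

## Robot

A 6-joint arm with a two-finger parallel gripper is mounted at the origin on the work surface. World frame = base frame: x ahead of the robot, y to its left, z up, the work surface at z = 0. Lengths are in m, angles in rad, forces in N, time in s.
With the tool pointing down it reaches from about 0.3 to 0.95 m from the base axis. Payload 3.1 kg.
Tool frame: the origin (TCP) lies at the very end of the fingers, on their centre line; the grasp point (between the pads) lies 19 mm behind it (grip_point_offset is the distance from the TCP to the grasp point, in m); x points along the fingers, y is the direction in which the jaws open and shut, and the axes are right-handed (so a half turn about x gives the same grasp; the last joint's range is limited). The gripper opens to 85 mm and grips with 20 to 120 N. Pads are 22 mm wide; open, the fingers measure 114 mm over their backs; the gripper's body (76 mm by 85 mm) begins 54 mm behind the grasp point. The pads swing forward as they close: fully open they stand 13 mm farther back than shut.
Start: joints at [-1.406, 0.308, 1.634, -0, 1.2, -0.07], TCP at [0.145, -0.608, 0.231] pointing down, gripper open.
Joint ranges: [-3.06, 3.06], [-0.79, 1.96], [0.05, 2.63], [-1.19, 4.34], [0.05, 2.64], [-2.94, 2.94]. Speed limits (rad/s): [2.79, 2.79, 3.14, 3.14, 3.14, 3.14].

## Interface

Orientations are given as a rotation vector (axis times angle).
In Python, from workcell import move_to, move_linear, set_joints, release, gripper_close, dwell, inverse_kinematics, camera, camera_info, IKError, finish_job, get_time_s, get_joint_positions, get_dq, get_effort, get_eef_pos, get_orientation, get_force, get_moment, get_finger_gap, grip_point_offset gives the robot as it stands. Calls block until the motion is done:
- move_to(position, orientation): joint-space move of the TCP to a pose.
- move_linear(position, velocity=0.15, frame=None, f_stop=None): straight line of the TCP; frame=None keeps the orientation; velocity is the mean speed in m/s. With f_stop (N) it stops when the force on the tool has changed by that much, and returns True; else False.
- set_joints(angles): joint-space move.
- release() and gripper_close(grasp_force=None): open the fingers fully, or close them until they stop; grasp_force is the grip in N (None keeps the last).
- dwell(seconds).
- inverse_kinematics(position, orientation): joint angles nearest the present ones, or None.
- camera(name): name is "scene" or "top" or "wrist"; returns (picture, depth): 480x640x3 uint8, red, green, blue; 480x640 float32, m along the optical axis (not along the pixel's ray), 0 where there is no reading.
- camera_info(name): a dict with "fx", "fy", "cx", "cy" (pixels), "dist" ([k1, k2, p1, p2, k3] as OpenCV has them; the pictures are not rectified), "R" (3x3) and "t" (3): a world point X has camera coordinates R X + t; the wrist camera has in their place "tool_from_camera" (4x4, takes a point from camera to tool coordinates, whose origin is the TCP and whose axes are the tool frame's). Camera axes: x right, y down, z forward; pixel columns grow to the right and rows downward; lengths in m; the calibration is good to about 2 mm. A picture is of the moment at which its call begins: read the wrist's pose just before it. camera_info takes no time and is no camera call.
A pose or a line that the arm cannot do raises IKError and nothing moves.
- finish_job(): hands the job in, once; it reports no verdict.
Readings, each from a call of its own:
- get_time_s(): time.
- get_joint_positions(): joint angles.
- get_dq(): joint speeds.
- get_effort(): joint torques, N m.
- get_eef_pos(): TCP position.
- get_orientation(): TCP orientation.
- get_force(): force on the tool from outside, world axes, zero at the start.
- get_moment(): the same for the moment, N m.
- get_finger_gap(): finger opening in m.
Only numpy, scipy, OpenCV 4.12 (cv2) and the standard library are available. Lean on these libraries where they do the work, as an engineer would, in place of code of your own. Each camera call takes 0.05 s, during which the arm holds its last target.

## Working session

There is one attempt and no reset: what is moved stays moved. The work goes in short steps, each a Python script; the robot and the scene stay as the last script left them, time stands still between calls to the robot, and variables do not carry over. Pictures are saved under pics/ and viewed, and the job is handed in when it is done.

```bash
ls; mkdir -p pics; python3 - <<'E'
from workcell import *
import cv2,numpy as np
for n in("scene","top"):
    p,d=camera(n); np.savez(f"pics/{n}0.npz",p=p,d=d); cv2.imwrite(f"pics/{n}0.png",p[:,:,::-1])
    i=camera_info(n); print(n,{k:np.round(v,4).tolist() for k,v in i.items()}, (d>0).mean())
print(get_time_s(),get_orientation(),get_eef_pos(),camera_info("wrist"))
E
```

```text
pics
scene {'fx': 577.0262, 'fy': 577.0262, 'cx': 324.0017, 'cy': 237.4732, 'dist': [0.0277, 0.0, 0.0, 0.0, 0.0], 'R': [[-0.8758, 0.4826, -0.0132], [0.288, 0.5003, -0.8166], [-0.3874, -0.7189, -0.5771]], 't': [0.5172, -0.0947, 1.5581]} 0.9920182291666667
top {'fx': 584.8513, 'fy': 584.8513, 'cx': 317.0237, 'cy': 243.1009, 'dist': [-0.0864, 0.0, 0.0, 0.0, 0.0], 'R': [[0.0119, -0.9997, 0.019], [-0.9895, -0.0145, -0.1435], [0.1437, -0.0171, -0.9895]], 't': [0.0003, 0.572, 1.2076]} 0.99603515625
0.1 [ 2.09767276  0.24960545 -2.09787238] [ 0.14525407 -0.6071375   0.23016718] {'fx': 366.1652387150786, 'fy': 366.1652387150786, 'cx': 315.4893683626216, 'cy': 248.95199444548774, 'dist': array([-0.01738493,  0.        ,  0.        ,  0.        ,  0.        ]), 'tool_from_camera': array([[ 1.91428393e-04, -2.68474891e-01,  9.63286664e-01,
        -1.42696466e-01],
       [ 9.99999912e-01,  4.11816559e-04, -8.39479805e-05,
         9.81455585e-05],
       [-3.74159475e-04,  9.63286595e-01,  2.68474946e-01,
        -6.87353853e-02],
       [ 0.00000000e+00,  0.00000000e+00,  0.00000000e+00,
         1.00000000e+00]])}
```

View pics/scene0.png

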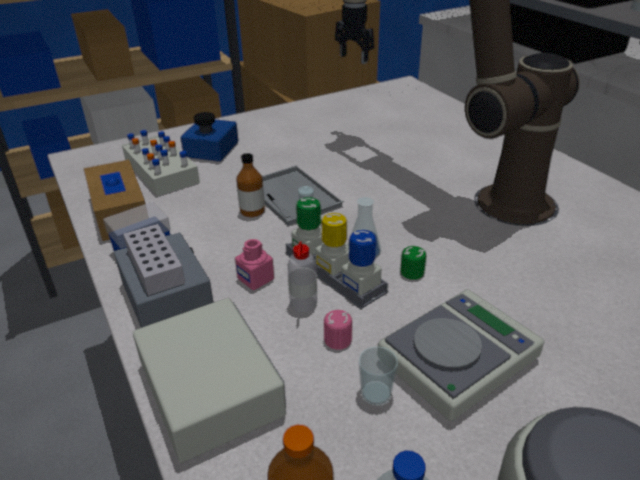

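View pics/top0.png

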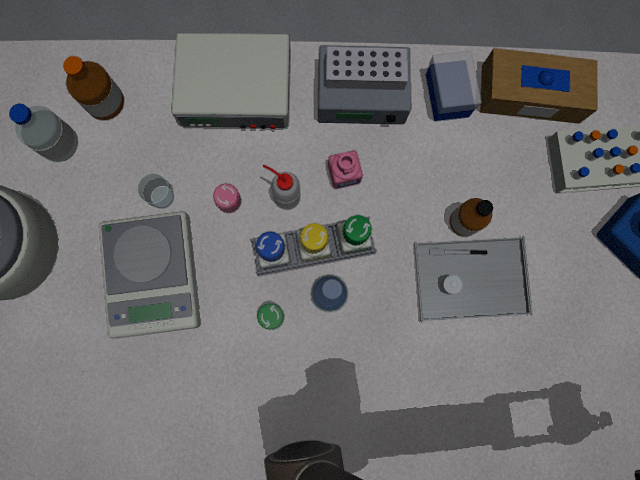

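The candidates for the blue cap, by top pixel:
- Blue cap in the rack: (270,245), scene (362,247).
- Loose green cap: (270,316).
- Loose pink cap: (227,197).
- Pink canister: (345,168).
- Green cap in the rack: (357,229).
- Yellow cap in the rack: (313,237).
- Blue bottle cap: (22,113).

I choose the one at (270,245). Next I measure it and take a close crop.

```bash
cat > h.py <<'E'
from workcell import *
import cv2,numpy as np
from scipy.spatial.transform import Rotation as Ro
def ori(a):
    y=np.array([np.cos(a),np.sin(a),0]);x=np.array([0,0,-1.]);return Ro.from_matrix(np.c_[x,y,np.cross(x,y)]).as_rotvec()
def rays(info,uv,Rt=None):
    K=np.array([[info['fx'],0,info['cx']],[0,info['fy'],info['cy']],[0,0,1]])
    n=cv2.undistortPoints(np.asarray(uv,float).reshape(-1,1,2),K,np.array(info['dist'])).reshape(-1,2)
    d=np.c_[n,np.ones(len(n))]
    if Rt is None:
        R=np.array(info['R']);t=np.array(info['t']); return -R.T@t, d@R
    T=Rt@np.array(info['tool_from_camera']); return T[:3,3], d@T[:3,:3].T
def plane(info,uv,z,Rt=None):
    c,d=rays(info,uv,Rt); return c+d*((z-c[2])/d[:,2])[:,None]
def cloud(info,depth,Rt=None):
    h,w=depth.shape; u,v=np.meshgrid(np.arange(w),np.arange(h)); uv=np.c_[u.ravel(),v.ravel()]
    c,d=rays(info,uv,Rt); return (c+d*depth.reshape(-1,1)).reshape(h,w,3)
def tool():
    T=np.eye(4);T[:3,:3]=Ro.from_rotvec(get_orientation()).as_matrix();T[:3,3]=get_eef_pos();return T
E
python3 - <<'E'
from h import *
for n in("top","scene"):
    f=np.load(f"pics/{n}0.npz");p,d=f['p'],f['d'];i=camera_info(n);C=cloud(i,d);hsv=cv2.cvtColor(p,cv2.COLOR_RGB2HSV)
    H,S,V=[hsv[...,k].astype(int) for k in range(3)]
    print(n)
    reg=np.zeros(d.shape,bool)
    if n=="top": reg[200:280,240:390]=1
    else: reg[180:310,280:400]=1
    for c,lo,hi in(("blue",100,125),("yel",18,35),("green",50,85)):
        m=reg&(H>lo)&(H<hi)&(S>90)&(C[...,2]>.08)
        zz=C[...,2][m]; print(c,m.sum(),"z pct",np.percentile(zz,[5,50,95]).round(4))
        m2=reg&(cv2.morphologyEx(m.astype(np.uint8),cv2.MORPH_CLOSE,np.ones((7,7)))>0)&(C[...,2]>np.percentile(zz,95)-.006)
        (cc,r)=cv2.minEnclosingCircle(C[...,:2][m2].astype(np.float32)); print("  top mean",C[m2].mean(0).round(4),"circ",np.round(cc,4),round(r,4),m2.sum())
f=np.load("pics/top0.npz");p,d=f['p'],f['d'];C=cloud(camera_info("top"),d)
for nm,(u,v) in dict(pan=(142,252),housing=(112,285),wb=(453,284),tray=(500,300),table=(380,380),spat=(460,251),spout=(268,168),red=(285,182),flask=(331,291),amber=(481,209),beak=(160,193)).items(): print(nm,C[v,u].round(4))
cv2.imwrite("pics/a.png",np.hstack([cv2.resize(p[190:330,210:390],(772,600))[:, :, ::-1]]))
cv2.imwrite("pics/b.png",cv2.resize(p[200:340,400:550],(640,597),interpolation=cv2.INTER_CUBIC)[:,:,::-1])
E
```

```text
top
blue 552 z pct [0.1301 0.1464 0.1503]
  top mean [0.5505 0.1009 0.1518] circ [0.4838 0.0714] 0.1007 506
yel 561 z pct [0.1236 0.1466 0.1503]
  top mean [0.5686 0.0154 0.1518] circ [0.4936 0.0177] 0.1019 518
green 532 z pct [0.1155 0.1463 0.1504]
  top mean [ 0.5864 -0.0694  0.1522] circ [ 0.5021 -0.0245] 0.1222 485
scene
blue 845 z pct [0.0937 0.1302 0.1472]
  top mean [0.5602 0.112  0.1496] circ [0.8112 0.5004] 0.4987 338
yel 758 z pct [0.0945 0.1308 0.1472]
  top mean [0.5801 0.0296 0.1524] circ [0.8239 0.4549] 0.5311 298
green 632 z pct [0.096  0.1294 0.1474]
  top mean [ 0.6026 -0.0468  0.1573] circ [0.8289 0.4125] 0.5662 237
pan [0.5424 0.3702 0.0805]
housing [0.4741 0.4342 0.0651]
wb [ 0.4872 -0.2808  0.0514]
tray [ 0.4567 -0.3978  0.0025]
table [ 0.2823 -0.132  -0.0018]
spat [ 0.564  -0.3094  0.0064]
spout [0.6985 0.1071 0.1749]
red [0.6779 0.0746 0.1479]
flask [ 0.4638 -0.0186  0.1417]
amber [ 0.6265 -0.3113  0.164 ]
beak [0.685  0.3588 0.0047]
```

View pics/a.png

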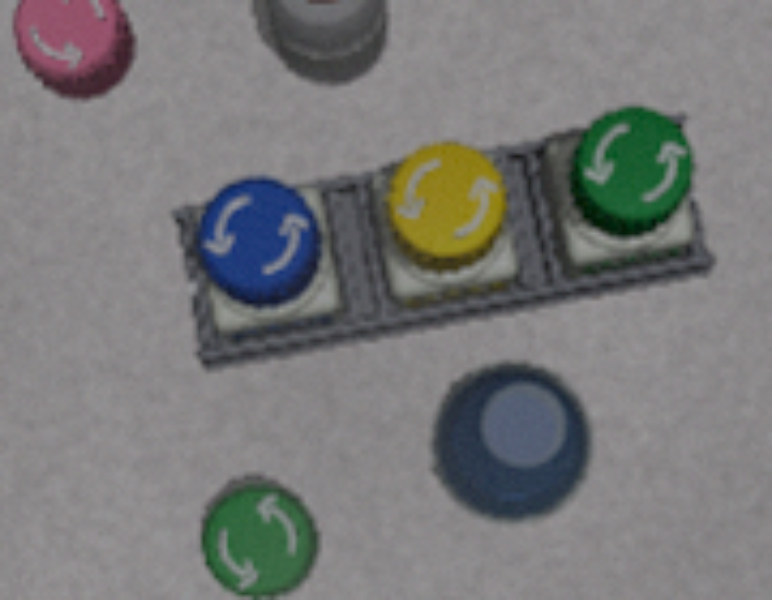

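View pics/b.png

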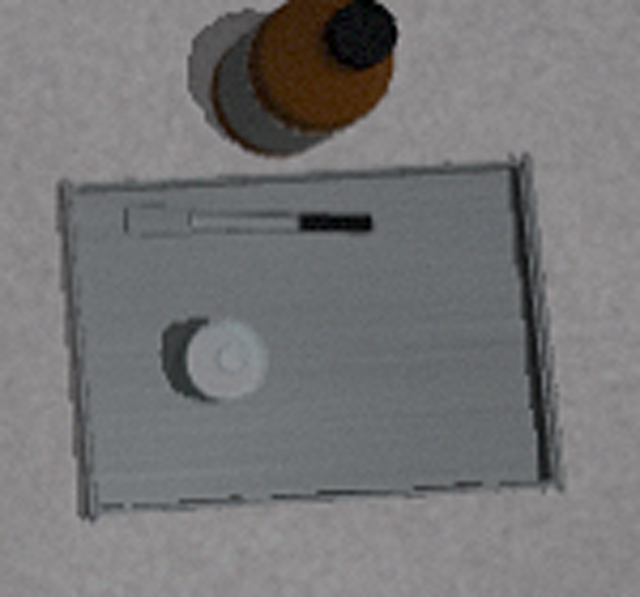

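The crop shows the blue cap with white arrows on the white canister in the rack's left bay, with nothing on the two loose look-alikes. The tray crop shows the spatula on the far side and the weighing bottle left of centre. Next: the yaw options, and the pan, tray and cap by ray casting.

```bash
python3 - <<'E'
from h import *
print("yaw now",np.degrees(np.arctan2(*Ro.from_rotvec(get_orientation()).as_matrix()[[1,0],1])))
for nm,pos in(("cap",[.55,.101,.106]),("tray",[.47,-.36,.04]),("pan",[.54,.37,.11])):
    for a in range(-180,181,30):
        q=inverse_kinematics(pos,ori(np.radians(a))); print(nm,a,None if q is None else np.round(q,2)[[0,3,4,5]])
f=np.load("pics/top0.npz");p,d=f['p'],f['d'];i=camera_info("top");hsv=cv2.cvtColor(p,cv2.COLOR_RGB2HSV);H,S,V=[hsv[...,k].astype(int) for k in range(3)]
def big(m,x0,x1,y0,y1):
    k=np.zeros(m.shape,np.uint8);k[y0:y1,x0:x1]=m[y0:y1,x0:x1]; k=cv2.morphologyEx(k,cv2.MORPH_CLOSE,np.ones((5,5)))
    c=cv2.findContours(k,cv2.RETR_EXTERNAL,cv2.CHAIN_APPROX_NONE)[0];return max(c,key=cv2.contourArea)[:,0]
for z,m,b in((.147,(H>100)&(H<125)&(S>90),(240,300,220,275)),):
    c=big(m,*b);X=plane(i,c,z)[:,:2].astype(np.float32);print("capblob",cv2.minEnclosingCircle(X))
# tray corners (outside top rim z .016): read px from crop b (scale 150/640)
s=150/640
cor=np.array([[62,183],[522,156],[560,488],[90,517]])*s+[400,200]
W=plane(i,cor,.016);print("tray",W.round(4).tolist(),W.mean(0).round(4), np.linalg.norm(W[0]-W[1]),np.linalg.norm(W[1]-W[2]))
g=cv2.cvtColor(p,cv2.COLOR_RGB2GRAY)
print(g[252,100:190].tolist())
cv2.imwrite("pics/c.png",cv2.resize(p[200:345,90:210],(496,600),interpolation=cv2.INTER_CUBIC)[:,:,::-1])
E
```

```text
yaw now -76.54509920288378
cap -180 None
cap -150 [ 0.1  -0.    0.93  2.72]
cap -120 [0.1  0.   0.93 2.2 ]
cap -90 [ 0.1  -0.    0.93  1.67]
cap -60 [ 0.1  -0.    0.93  1.15]
cap -30 [0.1  0.   0.93 0.63]
cap 0 [ 0.1  -0.    0.93  0.1 ]
cap 30 [ 0.1   0.    0.93 -0.42]
cap 60 [ 0.1  -0.    0.93 -0.94]
cap 90 [ 0.1  -0.    0.93 -1.47]
cap 120 [ 0.1  -0.    0.93 -1.99]
cap 150 [ 0.1  -0.    0.93 -2.51]
cap 180 None
tray -180 [-0.73 -0.    0.83  2.41]
tray -150 [-0.73 -0.    0.83  1.89]
tray -120 [-0.73  0.    0.83  1.37]
tray -90 [-0.73 -0.    0.83  0.84]
tray -60 [-0.73 -0.    0.83  0.32]
tray -30 [-0.73 -0.    0.83 -0.2 ]
tray 0 [-0.73 -0.    0.83 -0.73]
tray 30 [-0.73 -0.    0.83 -1.25]
tray 60 [-0.73 -0.    0.83 -1.77]
tray 90 [-0.73  0.    0.83 -2.3 ]
tray 120 [-0.73 -0.    0.83 -2.82]
tray 150 [-0.73 -0.    0.83  2.94]
tray 180 [-0.73 -0.    0.83  2.41]
pan -180 [ 0.53 -0.    1.01 -2.61]
pan -150 None
pan -120 [0.53 0.   1.01 2.63]
pan -90 [ 0.53 -0.    1.01  2.11]
pan -60 [ 0.53 -0.    1.01  1.58]
pan -30 [0.53 0.   1.01 1.06]
pan 0 [ 0.53 -0.    1.01  0.53]
pan 30 [0.53 0.   1.01 0.01]
pan 60 [ 0.53 -0.    1.01 -0.51]
pan 90 [ 0.53 -0.    1.01 -1.04]
pan 120 [ 0.53 -0.    1.01 -1.56]
pan 150 [ 0.53 -0.    1.01 -2.08]
pan 180 [ 0.53 -0.    1.01 -2.61]
capblob ((0.5490075349807739, 0.10189086198806763), 0.029494624584913254)
tray [[0.5792, -0.2062, 0.016], [0.597, -0.4486, 0.016], [0.4252, -0.4625, 0.016], [0.409, -0.2187, 0.016]] [ 0.5026 -0.334   0.016 ] 0.24299467747155098 0.17238939125906497
[125, 112, 126, 100, 80, 74, 78, 80, 81, 77, 79, 79, 80, 85, 97, 92, 99, 98, 98, 99, 94, 98, 100, 98, 100, 102, 97, 97, 95, 100, 104, 103, 103, 99, 103, 105, 103, 102, 104, 101, 103, 105, 104, 100, 106, 108, 107, 106, 103, 104, 101, 102, 103, 104, 102, 105, 103, 102, 101, 100, 104, 101, 103, 103, 105, 105, 103, 106, 106, 106, 78, 82, 89, 88, 87, 86, 90, 84, 88, 89, 89, 88, 93, 76, 56, 139, 138, 126, 121, 93]
```

View pics/c.png

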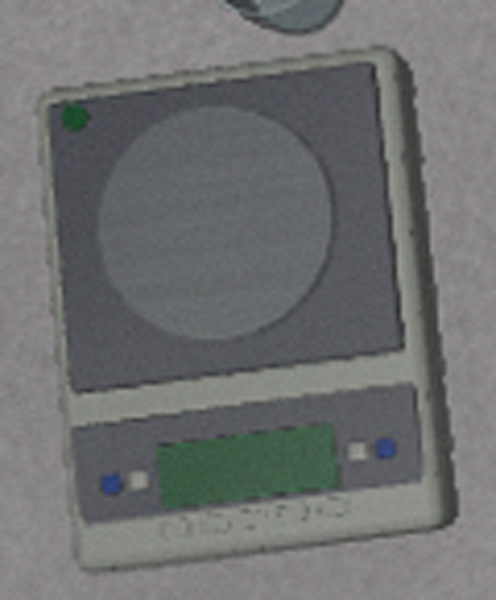

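The pan crop shows the pan's edges at crop (98–331, 107–340), so its centre is at about top pixel (141.9, 254). I'll hover over the cap with the wrist camera.

```bash
python3 - <<'E'
from h import *
i=camera_info("top");print("pan",plane(i,[[141.9,254.0]],.078).round(4))
a=np.radians(-23)
move_to([.549,.1015,.27],ori(a))
dwell(.2)
T=tool();p,d=camera("wrist");np.savez("pics/w1.npz",p=p,d=d,T=T);cv2.imwrite("pics/w1.png",p[:,:,::-1])
print(get_time_s(),T[:3,3],get_force())
E
```

```text
pan [[0.5385 0.3709 0.078 ]]
3.225 [0.54912481 0.10097029 0.26994994] [ 0.1770071  -0.29582473  0.16323296]
```

View pics/w1.png

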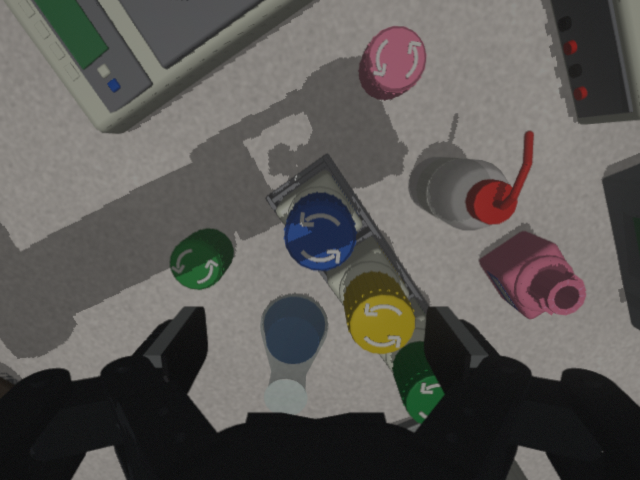

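The wrist view shows the blue cap at (320,232), with the yellow cap at (381,325) and the flask at (293,330) clear of it. Now I locate the cap from this picture.

```bash
python3 - <<'E'
from h import *
f=np.load("pics/w1.npz");p,d,T=f['p'],f['d'],f['T'];i=camera_info("wrist");hsv=cv2.cvtColor(p,cv2.COLOR_RGB2HSV);H,S,V=[hsv[...,k].astype(int) for k in range(3)]
C=cloud(i,d,T)
def fit(lo,hi,b,s=90):
    m=np.zeros(H.shape,np.uint8);x0,x1,y0,y1=b;m[y0:y1,x0:x1]=((H>lo)&(H<hi)&(S>s))[y0:y1,x0:x1];m=cv2.morphologyEx(m,cv2.MORPH_CLOSE,np.ones((9,9)))
    c=max(cv2.findContours(m,cv2.RETR_EXTERNAL,cv2.CHAIN_APPROX_NONE)[0],key=cv2.contourArea)
    X=plane(i,c[:,0],.147,T)[:,:2].astype(np.float32); (x,y),r=cv2.minEnclosingCircle(X)
    mm=(m>0)&(abs(C[...,2]-.147)<.005); print((round(x,4),round(y,4)),round(r,4),X.mean(0),"depth med",np.median(C[mm],0).round(4),"rng",((C[mm].min(0)+C[mm].max(0))/2).round(4))
fit(100,125,(270,370,180,285))
fit(20,35,(330,425,265,370))
E
```

```text
(0.5565, 0.1054) 0.0297 [0.55547786 0.10610918] depth med [0.5548 0.1042 0.147 ] rng [0.5542 0.1027 0.1458]
(0.5737, 0.0271) 0.0366 [0.5724148 0.0274162] depth med [0.5724 0.0188 0.1469] rng [0.5723 0.0167 0.1458]
```

```bash
python3 - <<'E'
from h import *
f=np.load("pics/top0.npz");p,d=f['p'],f['d'];C=cloud(camera_info("top"),d)
for (x0,x1,y0,y1) in((250,292,225,270),):
    c=C[y0:y1,x0:x1].reshape(-1,3);c=c[(abs(c[:,2]-.147)<.006)];print(len(c),c.mean(0),np.median(c,0),(np.percentile(c,2,0)+np.percentile(c,98,0))/2)
# wider housing / pan depth
c=C[205:300,100:190].reshape(-1,3);c=c[(abs(c[:,2]-.078)<.005)];print("pan",len(c),c.mean(0),(np.percentile(c,1,0)+np.percentile(c,99,0))/2)
f=np.load("pics/scene0.npz");p,d=f['p'],f['d'];C=cloud(camera_info("scene"),d)
c=C[225:285,335:390].reshape(-1,3);c=c[(abs(c[:,2]-.147)<.004)];print("scene",len(c),c.mean(0),np.median(c,0))
E
```

```text
596 [0.55141082 0.10135399 0.14670954] [0.55133085 0.10132338 0.14671992] [0.55170359 0.10153841 0.14669873]
pan 2444 [0.53939554 0.37142967 0.07806275] [0.53989521 0.37175429 0.07809345]
scene 326 [0.55734974 0.10314681 0.14581777] [0.55769421 0.105222   0.14576745]
```

The views agree to within 3 mm, so I'm using (0.5535, 0.1025). Descend and grip.

```bash
python3 - <<'E'
from h import *
a=np.radians(-23);P=[.5535,.1025]
print(move_linear(P+[.16],velocity=.2), move_linear(P+[.104],velocity=.08,f_stop=8))
print(get_eef_pos(),get_force())
gripper_close(60); dwell(.2)
print("gap",get_finger_gap(),get_force(),get_moment(),get_eef_pos(),get_time_s())
p,d=camera("scene");cv2.imwrite("pics/s1.png",cv2.resize(p[150:330,260:480],(733,600))[:,:,::-1])
E
```

```text
False False
[0.55384252 0.10254375 0.10412366] [-0.03214221  0.28698649 -0.26965009]
gap 0.05278857350207698 [-2.25383065  0.69136773  4.5498984 ] [ 0.11232506  0.32276921 -0.0100385 ] [0.55366199 0.1027172  0.10461467] 5.3667
```

View pics/s1.png

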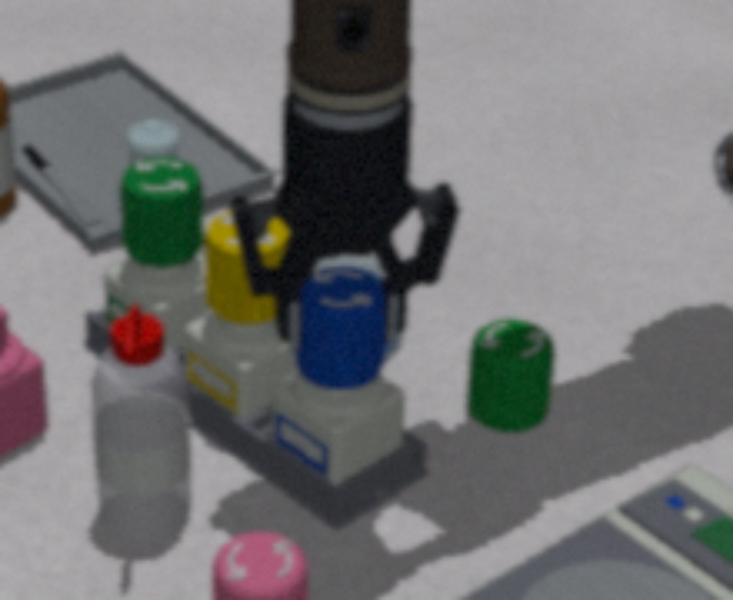

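The fingers straddle the blue cap at about (342,325) in the crop, with a 52.8 mm gap. Now push down.

```bash
python3 - <<'E'
from h import *
e=get_eef_pos()
for k in(4,5.5,6.5):
    s=move_linear([.5535,.1025,.1044-k/1000],velocity=.02);dwell(.1)
    print(k,s,get_eef_pos().round(4),get_force().round(2),get_finger_gap(),get_time_s())
E
```

```text
4 False [0.5537 0.1027 0.1012] [-3.01  0.96  6.21] 0.05294728825928206 5.85
5.5 False [0.5537 0.1027 0.0999] [-2.68  0.89  8.4 ] 0.052863211398664206 6.2
6.5 False [0.5537 0.1027 0.0991] [-3.71  1.58  9.09] 0.05340489330219993 6.55
```

```bash
python3 - <<'E'
from h import *
for z in(.097,.0962):
    move_linear([.5535,.1025,z],velocity=.02);dwell(.15)
    print(get_eef_pos().round(4),get_force().round(2),get_finger_gap(),get_time_s())
E
```

```text
[0.5538 0.1027 0.0984] [-3.57  0.23 10.06] 0.05295755119244419 6.95
[0.5538 0.1027 0.0977] [-3.45  0.57  9.82] 0.053364326332712216 7.35
```

```bash
python3 - <<'E'
from h import *
for a in(-11,2,15,28,40,49):
    move_to([.5535,.1025,.0958],ori(np.radians(a)))
    print(a,get_eef_pos().round(4),get_force().round(2),get_moment().round(2),round(get_finger_gap(),4),get_time_s())
dwell(.1)
p,d=camera("scene");cv2.imwrite("pics/s2.png",cv2.resize(p[150:330,260:480],(733,600))[:,:,::-1])
p,d=camera("wrist");cv2.imwrite("pics/w2.png",p[:,:,::-1])
E
```

```text
-11 [0.5547 0.1026 0.0976] [-2.6   0.51 10.07] [0.08 0.45 0.16] 0.0533 7.6667
2 [0.5547 0.1025 0.0976] [-2.88  0.15 10.16] [0.05 0.48 0.13] 0.0531 8.0
15 [0.5546 0.1026 0.0976] [-2.87  1.33 10.28] [0.12 0.47 0.1 ] 0.0532 8.3333
28 [0.5547 0.1028 0.0976] [-3.36  1.33  9.96] [0.17 0.47 0.08] 0.0528 8.6667
40 [0.5545 0.1027 0.0976] [-2.94  0.54  9.86] [0.13 0.5  0.1 ] 0.053 8.9833
49 [0.5546 0.1027 0.0976] [-2.86  0.46 10.57] [0.13 0.52 0.2 ] 0.0531 9.2583
```

View pics/s2.png

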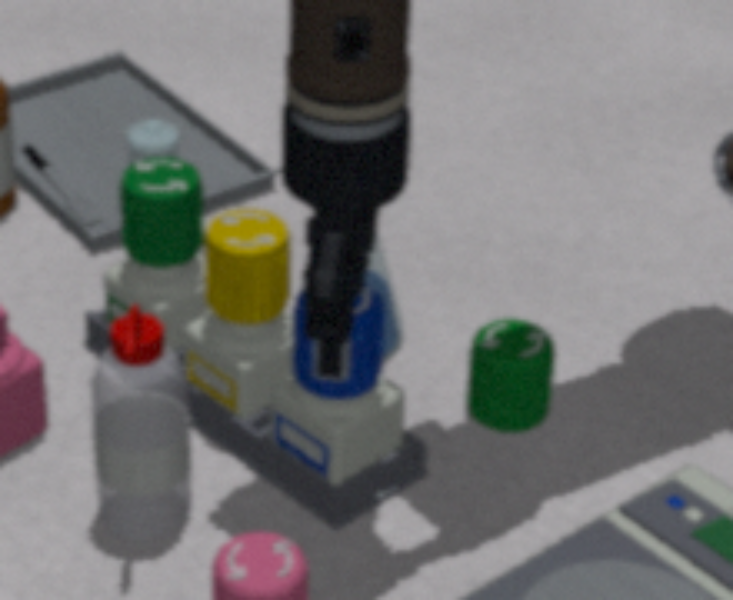

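View pics/w2.png

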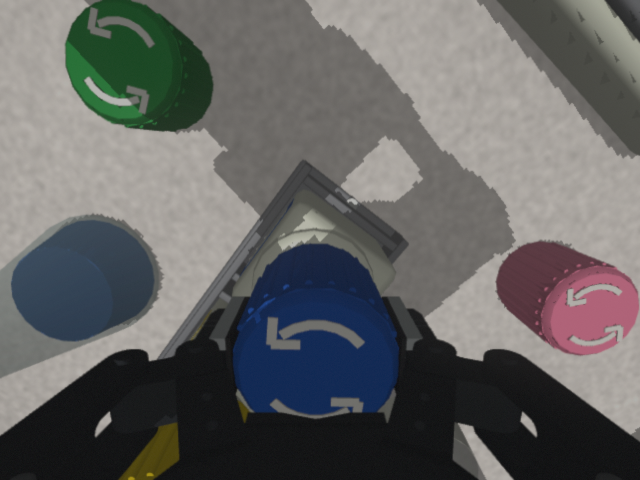

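In the wrist view the arrows on the cap, around (316,365), sit the same way in the camera frame as before the turn. The cap therefore turned 72° with the gripper. In the scene crop the canister is still in its bay. Lift.

```bash
python3 - <<'E'
from h import *
for z in(.105,.112,.12):
    s=move_linear([.5535,.1025,z],velocity=.05);print(s,get_eef_pos().round(4),get_force().round(2),get_moment().round(2),round(get_finger_gap(),4))
p,d=camera("scene");cv2.imwrite("pics/s3.png",cv2.resize(p[150:330,260:480],(733,600))[:,:,::-1])
print(get_time_s())
E
```

```text
False [0.5545 0.1027 0.1056] [-0.    1.3   4.01] [0.28 0.01 0.  ] 0.0535
False [0.5529 0.1022 0.1114] [ 0.29 -0.78 -1.08] [ 0.03  0.02 -0.01] 0.0534
False [0.5537 0.1025 0.1203] [ 0.34 -0.62 -0.66] [-0.02 -0.01 -0.  ] 0.053
10.4417
```

View pics/s3.png

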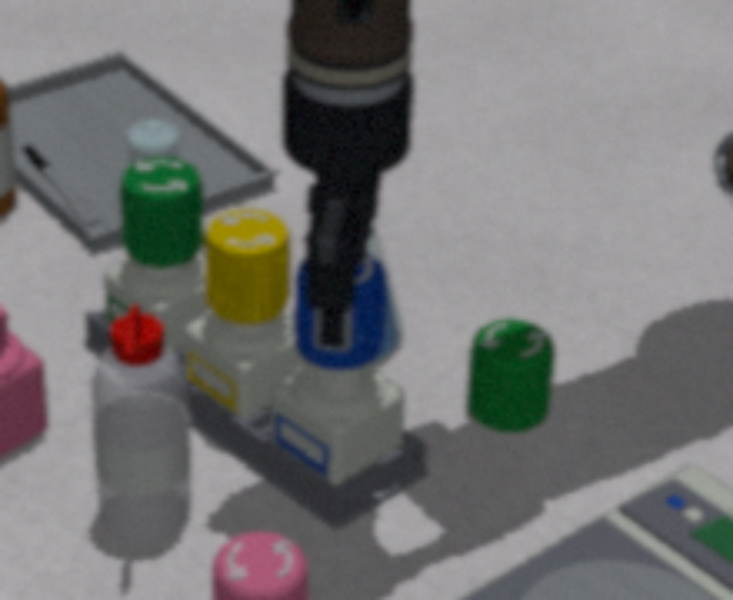

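The cap is free: fz is only its weight, and the canister is standing in its bay. On to the tray.

```bash
python3 - <<'E'
from h import *
move_linear([.5535,.1025,.23],velocity=.2)
print(get_force().round(2),round(get_finger_gap(),4))
a=np.radians(4)
move_to([.4908,-.380,.22],ori(a))
move_linear([.4908,-.380,.05],velocity=.2);dwell(.1)
T=tool();p,d=camera("wrist");np.savez("pics/w3.npz",p=p,d=d,T=T);cv2.imwrite("pics/w3.png",p[:,:,::-1])
p,d=camera("scene");cv2.imwrite("pics/s4.png",cv2.resize(p[140:290,200:400],(800,600))[:,:,::-1])
print(get_eef_pos(),get_force().round(2),round(get_finger_gap(),4),get_time_s())
E
```

```text
[-0.62 -0.17 -0.  ] 0.053
[ 0.49183135 -0.38089314  0.05173219] [ 0.72 -0.19  0.55] 0.0533 14.1167
```

View pics/w3.png

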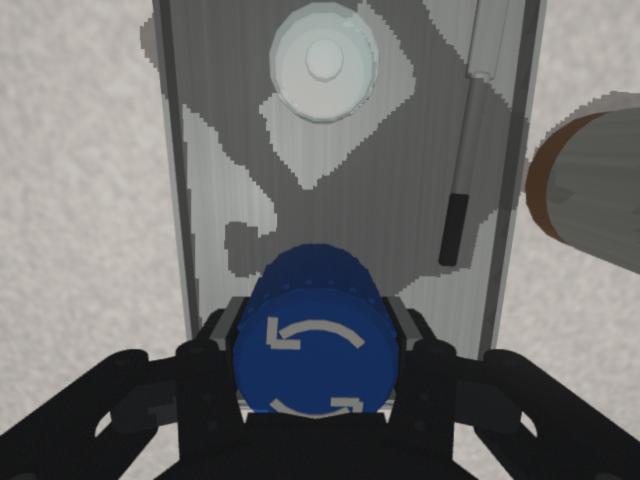

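View pics/s4.png

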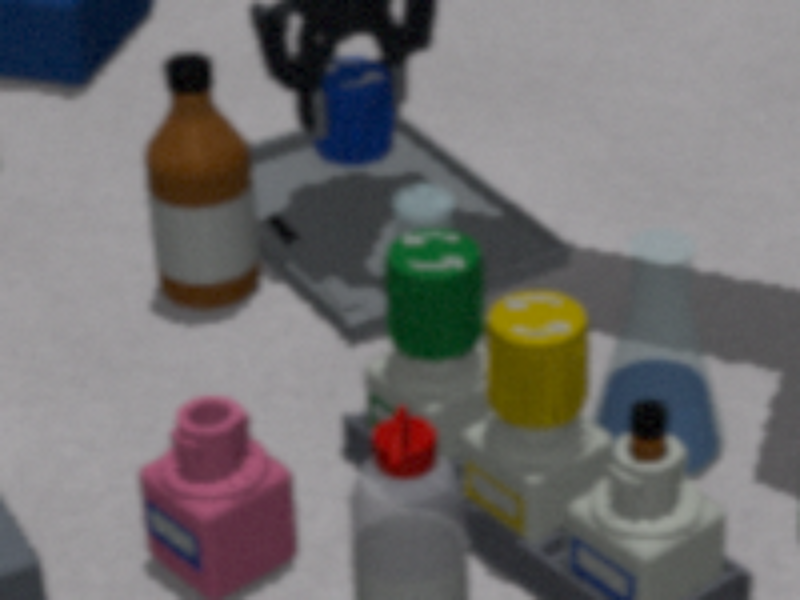

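The cap hangs over the clear part of the tray at wrist (316,350). The weighing bottle (324,60) and the spatula's black end (455,230) are clear of it. The vial stands upright in the neck at crop (648,430). Set down.

```bash
python3 - <<'E'
from h import *
s=move_linear([.4908,-.380,.026],velocity=.1);print(get_eef_pos().round(4),get_force().round(2))
s=move_linear([.4908,-.380,.010],velocity=.02,f_stop=4);print(s,get_eef_pos().round(4),get_force().round(2),get_time_s())
E
```

```text
[ 0.4899 -0.3792  0.0247] [ 0.25 -0.18 -0.5 ]
True [ 0.4912 -0.3804  0.0189] [-0.05  0.88  3.66] 15.0
```

```bash
python3 - <<'E'
from h import *
release();print(get_force().round(2),get_finger_gap())
move_linear([.4908,-.380,.09],velocity=.1);move_linear([.4908,-.380,.2],velocity=.25);dwell(.1)
T=tool();p,d=camera("wrist");np.savez("pics/w4.npz",p=p,d=d,T=T);cv2.imwrite("pics/w4.png",p[:,:,::-1])
p,d=camera("scene");cv2.imwrite("pics/s5.png",cv2.resize(p[140:290,200:400],(800,600))[:,:,::-1])
C=cloud(camera_info("scene"),d);np.savez("pics/s5.npz",p=p,d=d)
print(get_time_s())
E
```

```text
[-0.69  0.23 -0.17] 0.08505670868281262
17.0917
```

View pics/w4.png

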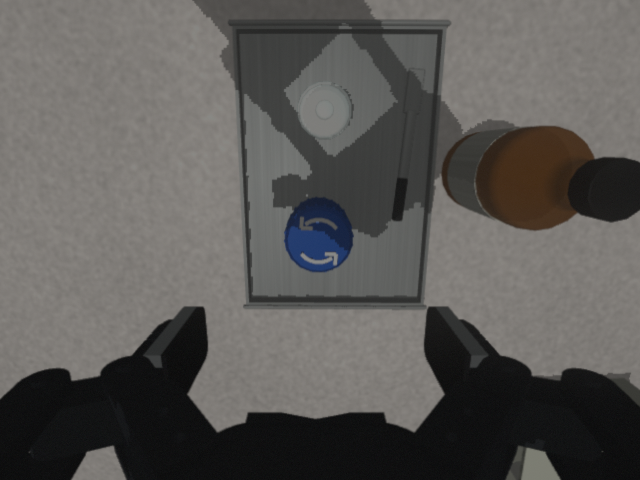

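View pics/s5.png

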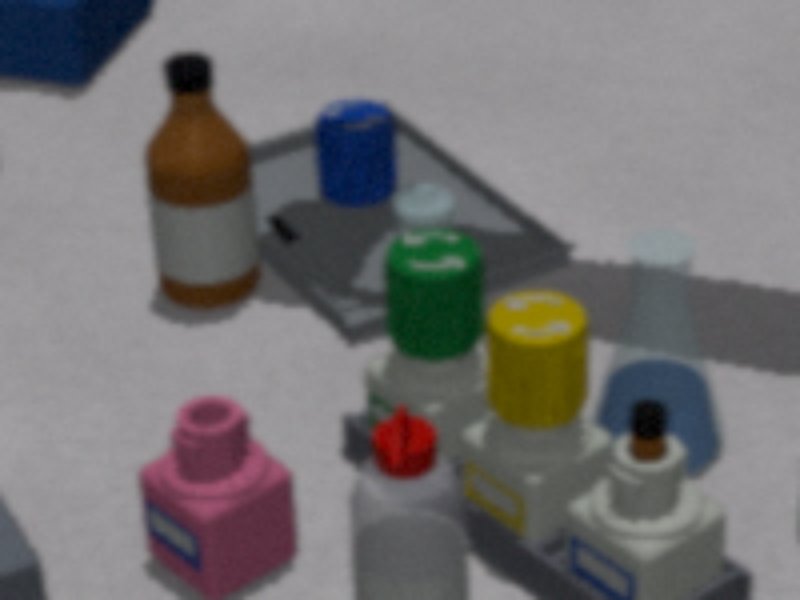

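The cap stands upright in the tray at wrist (319,235). The bottle and spatula are undisturbed. Now to the vial, where I refine its position with the wrist camera.

```bash
python3 - <<'E'
from h import *
a=np.radians(12)
move_to([.5535,.1025,.23],ori(a));dwell(.15)
T=tool();p,d=camera("wrist");np.savez("pics/w5.npz",p=p,d=d,T=T);cv2.imwrite("pics/w5.png",p[:,:,::-1])
pt,dt=camera("top");np.savez("pics/top5.npz",p=pt,d=dt)
print(get_eef_pos(),get_time_s())
i=camera_info("wrist");C=cloud(i,d,T)
m=(abs(C[...,2]-.132)<.006)&(np.hypot(C[...,0]-.5535,C[...,1]-.1025)<.03)&(p.max(2)<70)
print("depth",m.sum(),np.median(C[m],0).round(4),((C[m].min(0)+C[m].max(0))/2).round(4))
v,u=np.nonzero(m);print(u.min(),u.max(),v.min(),v.max())
m=(abs(C[...,2]-.106)<.004)&(np.hypot(C[...,0]-.5535,C[...,1]-.1025)<.04);print("rim",m.sum(),C[m].min(0),C[m].max(0))
E
```

```text
[0.55367712 0.1016907  0.22991106] 19.1167
depth 654 [0.5541 0.1034 0.1319] [0.5541 0.1027 0.1301]
301 329 233 262
rim 865 [0.53653317 0.08476427 0.10208051] [0.57171239 0.12032014 0.10989627]
```

View pics/w5.png

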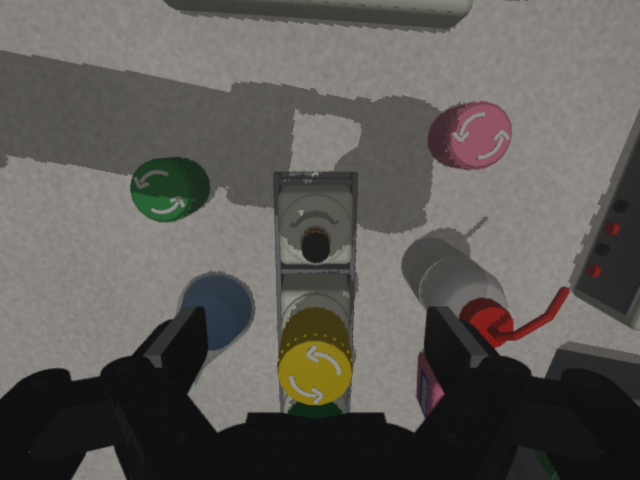

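The vial's black cap is at wrist (315,245), upright and central in the neck; its position is (0.554, 0.103). Grip it.

```bash
python3 - <<'E'
from h import *
P=[.554,.103]
move_linear(P+[.15],velocity=.2);s=move_linear(P+[.1105],velocity=.06,f_stop=6)
print(s,get_eef_pos().round(4),get_force().round(2))
gripper_close(30);dwell(.2);print("gap",get_finger_gap(),get_force().round(2),get_eef_pos().round(4),get_time_s())
e=get_eef_pos()
s=move_linear(P+[.125],velocity=.03);print(get_finger_gap(),get_force().round(2))
p,d=camera("scene");cv2.imwrite("pics/s6.png",cv2.resize(p[150:330,260:480],(733,600))[:,:,::-1])
E
```

```text
False [0.5542 0.103  0.1105] [ 0.42 -0.19 -0.59]
gap 0.01874602071877066 [-0.29  0.63  2.23] [0.5541 0.103  0.1107] 21.2917
0.01893702299447201 [ 0.87  0.42 -0.68]
```

View pics/s6.png

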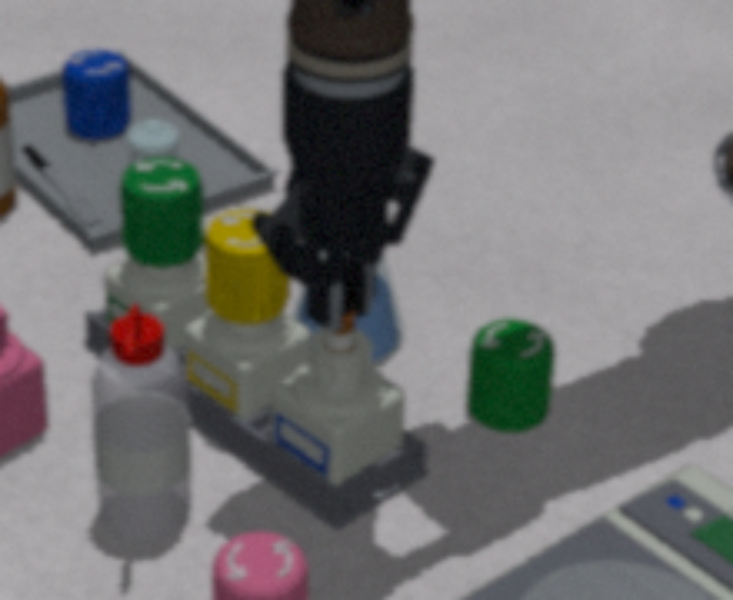

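The vial is coming up in the grip at crop (345,320) and the canister stays put. Lift it out and take it to the pan.

```bash
python3 - <<'E'
from h import *
move_linear([.554,.103,.21],velocity=.12)
P=[.539,.371];a=np.radians(12)
move_to(P+[.20],ori(a));dwell(.2)
move_linear(P+[.135],velocity=.1);dwell(.2)
print(get_eef_pos().round(4),get_finger_gap(),get_force().round(2),get_time_s())
p,d=camera("scene");cv2.imwrite("pics/s7.png",cv2.resize(p[250:430,350:570],(733,600))[:,:,::-1])
T=tool();p,d=camera("wrist");cv2.imwrite("pics/w7.png",p[:,:,::-1])
i=camera_info("wrist");C=cloud(i,d,T);m=(abs(C[...,2]-.078)<.004);print("pan vis",m.sum(),C[m].min(0),C[m].max(0))
E
```

```text
[0.5397 0.3714 0.1362] 0.018594624867052493 [ 0.51 -0.12 -0.49] 25.075
pan vis 25790 [0.48152155 0.31227676 0.07400003] [0.71070309 0.43147557 0.08198478]
```

View pics/s7.png

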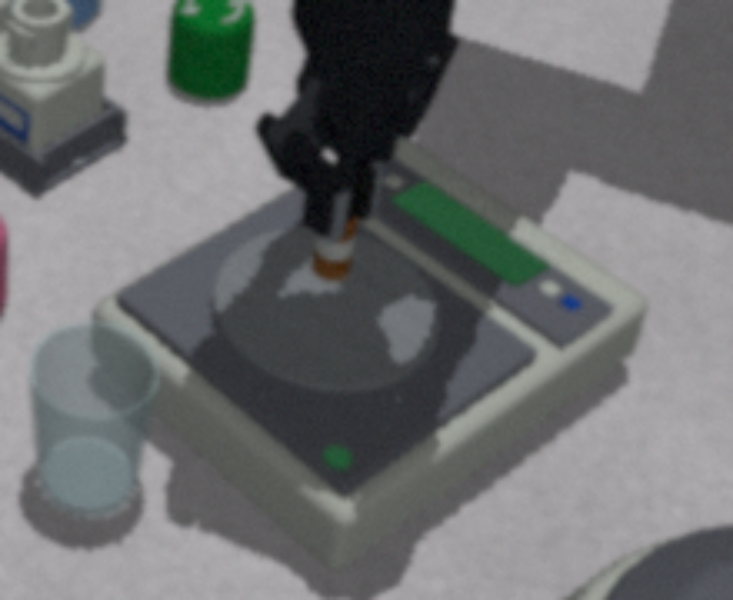

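View pics/w7.png

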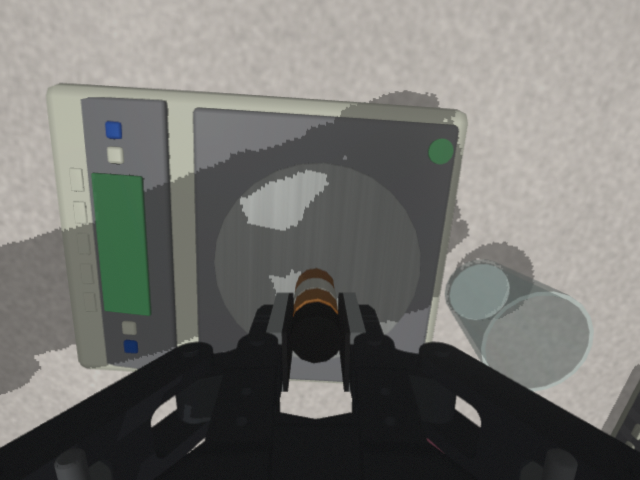

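The vial hangs upright over the pan at scene crop (333,262). The pan extents from the wrist depth agree with the target to about 2 mm. Set it down.

```bash
python3 - <<'E'
from h import *
P=[.5398,.3713]
move_linear(P+[.118],velocity=.05)
s=move_linear(P+[.106],velocity=.015,f_stop=2.5);print(s,get_eef_pos().round(4),get_force().round(2),get_finger_gap(),get_time_s())
p,d=camera("scene");cv2.imwrite("pics/s8.png",cv2.resize(p[250:430,350:570],(733,600))[:,:,::-1])
E
```

```text
True [0.5401 0.3715 0.1128] [-0.06 -0.07  3.51] 0.018743217079108296 26.1583
```

View pics/s8.png

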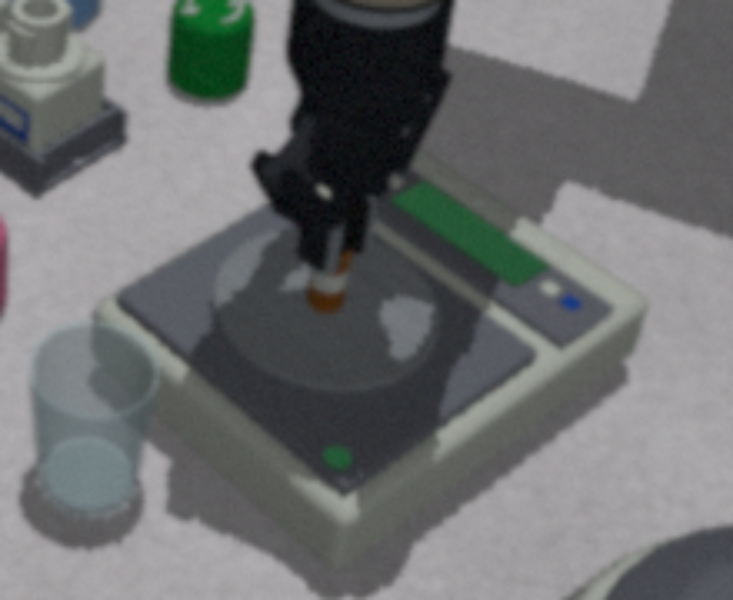

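The vial's foot is on the pan at crop (326,303), with contact at the predicted height of 0.1128. Release and back off.

```bash
python3 - <<'E'
from h import *
P=[.5398,.3713]
release();move_linear(P+[.17],velocity=.08);move_linear(P+[.26],velocity=.2);dwell(.2)
T=tool();p,d=camera("wrist");cv2.imwrite("pics/w9.png",p[:,:,::-1])
i=camera_info("wrist");C=cloud(i,d,T);m=(abs(C[...,2]-.134)<.005)&(np.hypot(C[...,0]-.54,C[...,1]-.371)<.04);print("vial top",m.sum(),np.median(C[m],0))
m=(abs(C[...,2]-.078)<.004)&(np.hypot(C[...,0]-.54,C[...,1]-.371)<.07);print("pan",C[m].min(0),C[m].max(0))
p,d=camera("scene");cv2.imwrite("pics/s9.png",p[:,:,::-1]); C=cloud(camera_info("scene"),d)
m=(abs(C[...,2]-.061)<.004)&(np.hypot(C[...,0]-.49,C[...,1]+.38)<.05);print("cap top scene",m.sum(),np.median(C[m],0))
pt,dt=camera("top");cv2.imwrite("pics/t9.png",pt[:,:,::-1]);C=cloud(camera_info("top"),dt)
m=(abs(C[...,2]-.061)<.005)&(np.hypot(C[...,0]-.49,C[...,1]+.38)<.04);print("cap top",m.sum(),np.median(C[m],0),"z spread",C[m][:,2].std(), np.linalg.lstsq(np.c_[C[m][:,:2],np.ones(m.sum())],C[m][:,2],rcond=None)[0])
print(get_time_s(),get_force().round(2))
E
```

```text
vial top 546 [0.54033762 0.37172371 0.13396935]
pan [0.48133041 0.31322618 0.0749685 ] [0.6008406  0.43130566 0.08188632]
cap top scene 138 [ 0.49704408 -0.37789169  0.059947  ]
cap top 479 [ 0.49131596 -0.3792339   0.06144164] z spread 0.002246415097733046 [-0.01051893  0.00286037  0.06761055]
28.7 [-0.21  0.17  0.51]
```

View pics/s9.png

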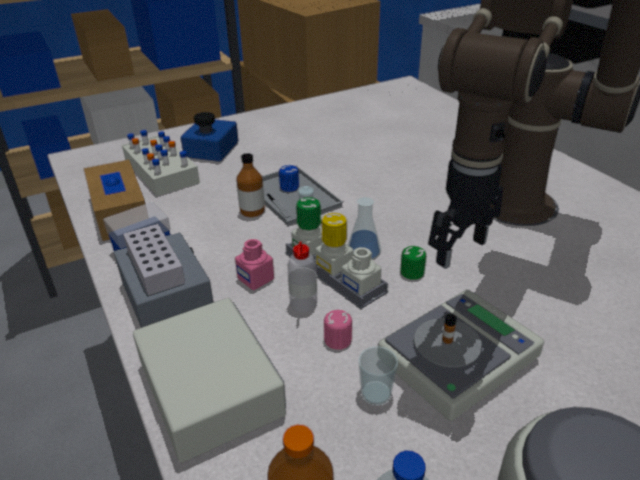

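View pics/t9.png

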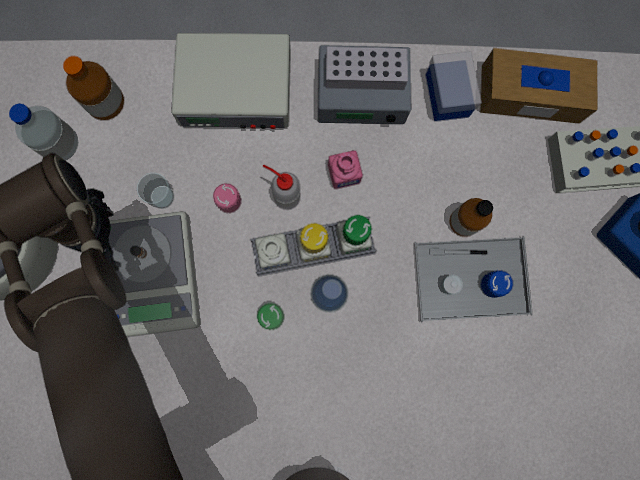

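View pics/w9.png

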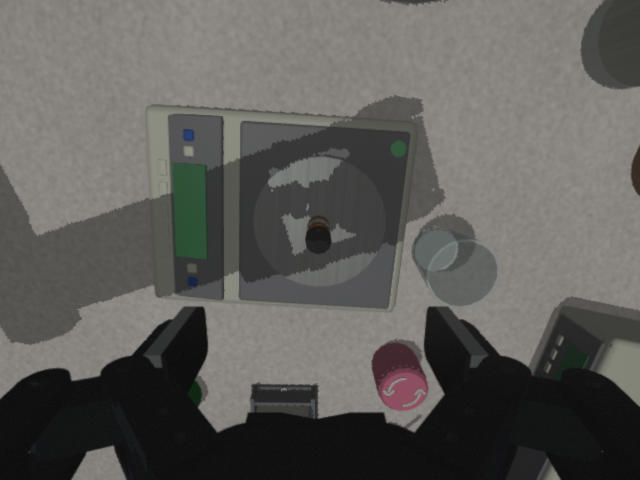

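The pictures show the result:
- **Vial:** upright at the pan's middle, scene (450,328).
- **Cap:** flat in the tray, top (497,284).
- **Canister:** in its bay, top (272,250).
- **Bystanders:** in place.

Nothing is touched by the gripper, so I'm handing in.

```bash
python3 -c "
from workcell import *
finish_job();print(get_time_s())"
```

```text
the job is handed in; nothing more can be done
the job is handed in; nothing more can be done
```

I pushed the blue cap down about 6.5 mm at roughly 10 N, turned it 72° counter-clockwise, lifted it off and set it open side down in the tray. I then lifted the vial out of the canister and stood it on the balance pan. I handed the job in at about 29 s; the interface reports no verdict.

- **Vial:** in the last pictures it stands upright at (0.540, 0.372), within about 2 mm of the measured pan centre. Its top is at 134 mm, as expected.
- **Cap:** it lies flat in the tray at about (0.491, −0.379), top at 61 mm with a tilt of about 0.01 rad, clear of the bottle and spatula.
- **Canister and bystanders:** by eye, the canister is in its bay and the bystanders are where they were; I did not measure how far they moved. The gripper is open and touches nothing.

**Disagreement:** the three cameras differed by a few millimetres, up to about 6 mm, on the positions of the cap and its centre. I averaged them for the first grasp, and no check failed.

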